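# Dip the oil of the furnace-door lift

## Robot

A 7-joint arm with a two-finger parallel gripper is mounted at the origin on the work surface. World frame = base frame: x ahead of the robot, y to its left, z up, the work surface at z = 0. Lengths are in m, angles in rad, forces in N, time in s.
With the tool pointing down it reaches from about 0.4 to 0.9 m from the base axis. Payload 5.5 kg.
Tool frame: the origin (TCP) lies between the finger pads; the fingertips stand 25 mm ahead of it and the grasp point (between the pads) lies 6 mm ahead of it; z points along the fingers, y is the line along which they close (so a half turn about z gives the same grasp; the last joint's range is limited). The gripper opens to 85 mm and grips with 20 to 120 N. Pads are 22 mm wide; open, the fingers measure 114 mm over their backs; the gripper's body (76 mm by 85 mm) begins 54 mm behind the grasp point. The pads swing forward as they close: fully open they stand 13 mm farther back than shut.
Start: joints at [-0.931, 0.501, -0.427, 1.55, 0.221, 1.138, -0.21], TCP at [0.239, 0.604, 0.256] pointing down, gripper open.
Joint ranges: [-2.88, 2.88], [-0.31, 2.03], [-1.54, 1.56], [0.2, 2.42], [-1.41, 4.55], [0.19, 2.02], [-2.57, 2.57]. Speed limits (rad/s): [2.57, 2.57, 3.14, 3.14, 3.14, 3.14, 3.14].

## Interface

Orientations are given as a unit quaternion [x, y, z, w].
In Python, from workcell import r gives the robot as it stands.
- The arm moves only by the tool step_arm, never from a script. Its argument "deltas" is a list of rows, each a list of 7 numbers: the opening, from 0 (shut) to 1 (fully open), then the shift along the world's x, y, z in m, then the turn, a rotation vector about the world's x, y, z in rad. In form: [[gripper, x, y, z, rx, ry, rz], ...]. A call has 1 to 20 rows; each row shifts and turns the commanded pose from where the row before left it; what a row does not reach is not made up. A row lasts 1/12 s, in which the tool goes at most 41.7 mm and 7.16 degrees, less where a joint would pass 70% of its speed; a pose out of reach is approached as far as the arm can. A call with a gripper value outside its range is refused whole. The fingers move at their own pace and stop on an object; the grip force is fixed at half the most. Time passes only in rows, so rows that do not move let the fingers close. It gives the time, the measured TCP pose, the force, the opening and the grip force at its end, in the units of the state.
- r.get_state(): the state, without advancing time (a new reading comes with each control period).
- r.get_image(name): name is "side" or "top" or "wrist"; returns a dict with "pixels" (384x512x3 uint8, red, green, blue), "mtx" (3x3 intrinsics, pixels), "world_from_camera" (4x4, takes a point from camera to world coordinates). Camera axes: x right, y down, z forward; pixel columns grow to the right and rows downward; lengths in m; the calibration is good to about 2 mm. A picture is of the moment at which its call begins. There is no depth.
- r.finish_job(): hands the job in; it is judged then, once.
The state is a dict: "t": time; "q": joint angles; "qvel": joint speeds; "joint_torque": joint torques, N m; "position": TCP position; "ee_rot": TCP orientation; "ft_force": force on the tool from outside, world axes, zero at the start; "torque": the same for the moment, N m; "finger_gap": opening from 0.0 (shut) to 1.0 (fully open); "gripper_force": force on a finger pad.
Only numpy, scipy, OpenCV 4.12 (cv2) and the standard library are available. Lean on these libraries where they do the work, as an engineer would, in place of code of your own. Each camera call takes 0.05 s, during which the arm holds its last target. There are 200 camera calls.

## Task

Check the oil of the furnace-door lift: pull the red release knob on the power pack right out, leave it out for two seconds while the oil runs back, and push it fully home. Then take the clean gauge rod from the drip tray by its yellow grip, put it down the brass dip tube until its collar stops on the rim, draw it right out, and finish holding it level and still, marked side up, with its tip a good hand's breadth above the drip tray, so that the mark can be read. Do not put it down at the end, and leave the other tools on the bench where they are.

Things in the scene. Friction and masses are not known exactly. Their poses are not given: they have to be found in the camera images.
- release_knob (a joint): how far the red release knob of the power pack is pulled out (m): 0 = home, 0.030 = fully out (stop). A detent holds it at either end and resists with up to about 6 N, plus 1.5 N friction; past half way it is drawn on to the nearer end.
- release_knob_grip (a point): centre of the red round knob (34 mm across, 27 mm long, on a 12 mm stem), 100 mm above the bench on the robot's side of the valve block. Frame turned as pack: the knob slides out along its -x. Its centre is 55 mm (when home) from the block's face; the block is 130 mm high; the tank begins 65 mm to the -y side.
- pack: hydraulic power pack, fixed. Origin on the bench. Grey tank x -0.08 to 0.08, y -0.22 to +0.02, 161 mm high, near y +0.02 a breather cap to 211 mm; aluminium valve block x -0.06 to 0.05, y 0.02 to 0.14, 130 mm high, small fittings on it to 215 mm at x above -0.015; blue motor y 0.14 to 0.365, 190 mm high. -x faces the robot.
- dip_tube: brass dip tube on the tank's -y end, rising outwards at 40 degrees above level. Origin: centre of its mouth, 150 mm above the bench; z axis: out of the tube along its axis (a rod goes in along -z). Bore 15 mm, flared over the last 14 mm to 27 mm; rim 33 mm across. The tube is 80 mm long, behind it the tank is hollow; the rod goes in 150 mm until the collar meets the rim.
- gauge: gauge rod (dipstick), loose, about 0.15 kg, lying level in the tray's slots, marked side up. Origin: centre of the yellow grip, 34 mm above the bench at the start; x: along the rod to the tip; z: the marked side (white strip, two black marks). Flat-sided grip 80 x 18 x 16 mm (x, y, z); collar 38 mm across at x 45 to 51; steel rod 9 mm thick to the tip at x 201. Balance point near x 85.
- gauge_collar (a point): centre of the collar's face on the rod side, 51 mm from the grip's centre; it meets the rim of the dip tube
- gauge_tip (a point): tip of the gauge rod, 201 mm from the grip's centre
- drip_tray: steel drip tray, fixed, 170 x 120 mm, walls 40 mm high, 3 mm thick. Origin: centre of its underside; x axis: along its length, from the slotted end where the gauge's grip sticks out to the other end. Slots 11 mm wide, 10 mm deep at y = 0 in the end wall at x = -0.0835 and in a cross bar at x = +0.016 carry the rod.
- jacks: glassblower's jacks: dark sprung strap 34 mm high and two long steel blades, 310 mm long, lying flat; origin on the bench; leave it alone
- shears: steel hand shears, 210 mm long, 13 mm high, lying flat; origin on the bench; leave it alone
- paddle: charred wooden paddle, 300 x 85 x 14 mm, lying flat; origin on the bench; leave it alone
- spanner: steel open-ended spanner, 170 mm long, lying flat; origin on the bench; leave it alone
- oil_bottle: black oil bottle with yellow label and red cap, 80 mm across, 210 mm tall, standing; origin on the bench; leave it alone
- funnel: orange funnel standing mouth down, 110 mm across, 130 mm tall; origin on the bench; leave it alone
- air_gun: blue air blow gun with a steel nozzle, 245 mm long, 26 mm high, lying on its side; origin on the bench; leave it alone
- fittings_jar: glass jar with a steel lid, 60 mm across, 65 mm tall, standing; origin on the bench; leave it alone
Not all that is in view belongs to the job. Leave any black look-alike of the drip_tray alone.

How it is judged:
On the way, in this order (a step that is already met when the one before it is completed fails the run):
1. the release knob is pulled fully out (at least 27 mm) and left out for 1.5 s (value of joint release_knob above 0.027 m), for 1.5 s.
2. the release knob is pushed home again (within 3 mm) (value of joint release_knob below 0.003 m), for 0.2 s.
3. the gauge rod is down the dip tube with its collar on the rim (within 4 mm) (z of gauge_collar in the frame of dip_tube below 0.004 m and distance between gauge_collar and dip_tube below 0.008 m and angle between the x axis of gauge and the z axis of dip_tube, either way round below 0.12 rad), for 0.2 s.
4. the gauge rod is drawn right out of the tube (z of gauge_tip in the frame of dip_tube above 0.01 m), for 0.1 s.
At the end, for the whole second after the job is handed in: The fingers hold the gauge rod, at rest and touching neither tray nor power pack, level within 0.2 rad, marked side up (within 0.35 rad), its tip over the drip tray's area, tip and grip at least 90 mm above the bench; the release knob is home (within 4 mm) (contact force between gauge and the fingers above 1 N and angle between gauge's own x axis and vertical between 1.3708 and 1.7708 rad and angle between gauge's own z axis and vertical below 0.35 rad and height (world z) of each of gauge_tip, gauge above 0.09 m and x of gauge_tip in the frame of drip_tray between -0.085 and 0.085 m and y of gauge_tip in the frame of drip_tray between -0.06 and 0.06 m and contact force between gauge and drip_tray below 0.2 N and contact force between gauge and pack below 0.2 N and linear speed of gauge below 0.03 m/s and value of joint release_knob below 0.004 m); the arm keeps its last pose, push and grip.
It fails at once if a bystanding tool, bottle, funnel or jar is moved more than 30 mm (distance of any of jacks, shears, paddle, spanner, oil_bottle, funnel, air_gun, fittings_jar from where it was at the start of the episode above 0.03 m).
It also fails if it takes over 66 s, if anything falls off the work surface, if the arm or the gripper's body presses on something with over 40 N, if the wrist force passes 120 N, or if a joint passes its speed limit or range.

## Working session

There is one attempt and no reset: what is moved stays moved. The work goes in short steps, Python scripts to look and compute and a tool call to move; the robot and the scene stay as the last step left them, time stands still between calls to the robot, and variables do not carry over. Pictures are saved under pics/ and viewed, at most 10 in all, crops included, and the job is handed in when it is done.

Besides the shell and the picture viewer there is one more tool, called in YAML: its name, and indented under it one key for each argument. step_arm: Moves the arm, as the interface text tells. Its arguments: {"type":"object","properties":{"deltas":{"type":"array"}},"required":["deltas"]}

```bash
ls; mkdir -p pics
cat > h.py <<'E'
import numpy as np, cv2, json
from workcell import r
from scipy.spatial.transform import Rotation as R
def grab(n,f):
    im=r.get_image(n); np.savez(f'pics/{f}.npz',**{k:np.array(im[k]) for k in('pixels','mtx','world_from_camera')})
    cv2.imwrite(f'pics/{f}.png',np.array(im['pixels'])[:,:,::-1]); return im
def load(f): return dict(np.load(f'pics/{f}.npz'))
def ray(im,uv):
    T=np.array(im['world_from_camera']); d=np.linalg.inv(im['mtx'])@[uv[0],uv[1],1.]
    d=T[:3,:3]@d; return T[:3,3],d/np.linalg.norm(d)
def onz(im,uv,z):
    o,d=ray(im,uv); return o+d*(z-o[2])/d[2]
def tri(a,ua,b,ub):
    o1,d1=ray(a,ua);o2,d2=ray(b,ub)
    s=np.linalg.lstsq(np.c_[d1,-d2],o2-o1,rcond=None)[0]
    p,q=o1+s[0]*d1,o2+s[1]*d2; return (p+q)/2,np.linalg.norm(p-q)
def proj(im,p):
    T=np.linalg.inv(np.array(im['world_from_camera'])); c=T[:3,:3]@np.array(p)+T[:3,3]; u=im['mtx']@c; return u[:2]/u[2]
E
python3 - <<'E'
from h import *
a=grab('side','s0');b=grab('top','t0')
print(r.get_state())
for i in(a,b): print(np.round(i['world_from_camera'],3),i['mtx'])
cv2.imwrite('pics/both.png',cv2.resize(np.hstack([cv2.imread('pics/t0.png')]),(800,600)))
cv2.imwrite('pics/sbig.png',cv2.resize(cv2.imread('pics/s0.png'),(800,600)))
E
```

```text
pics
{'t': 0.1, 'q': array([-0.93079479,  0.50175776, -0.42679511,  1.55137403,  0.22076085,
        1.13832921, -0.21030521]), 'qvel': array([ 0.00111724, -0.00134563, -0.0008987 , -0.00217402,  0.00016677,
       -0.00089419,  0.00068938]), 'joint_torque': array([-1.16096920e-02, -5.70806658e+01, -5.83880022e+00, -2.81749141e+01,
        1.04229429e-02,  5.54035942e-03,  1.42865670e-05]), 'position': array([0.23897756, 0.60382007, 0.25534775]), 'ee_rot': array([ 1.87277563e-01,  9.82306614e-01, -8.87088565e-04, -2.10733622e-04]), 'ft_force': array([-0.32669358,  0.05618493, -0.1094064 ]), 'torque': array([ 0.03071259, -0.0393815 , -0.02721985]), 'gripper_force': 0.0, 'finger_gap': 0.9988535198134069}
[[-0.986 -0.111  0.127  0.325]
 [-0.168  0.637 -0.752  1.171]
 [ 0.003 -0.763 -0.647  1.155]
 [ 0.     0.     0.     1.   ]] [[454.25735858   0.         252.75592511]
 [  0.         454.25735858 193.41629427]
 [  0.           0.           1.        ]]
[[ 0.023 -0.998  0.056  0.457]
 [-1.    -0.022  0.014 -0.039]
 [-0.013 -0.056 -0.998  1.311]
 [ 0.     0.     0.     1.   ]] [[394.79056782   0.         252.7098126 ]
 [  0.         394.79056782 192.61987379]
 [  0.           0.           1.        ]]
```

View pics/both.png

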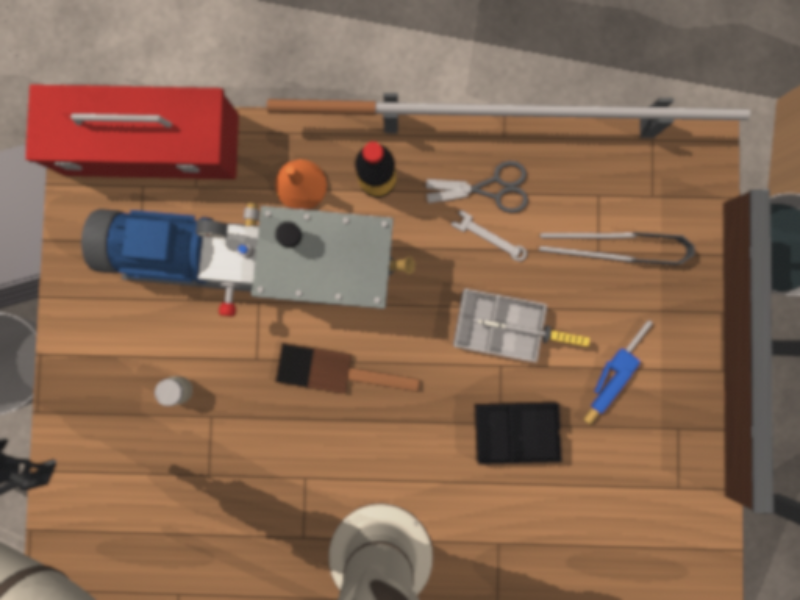

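View pics/sbig.png

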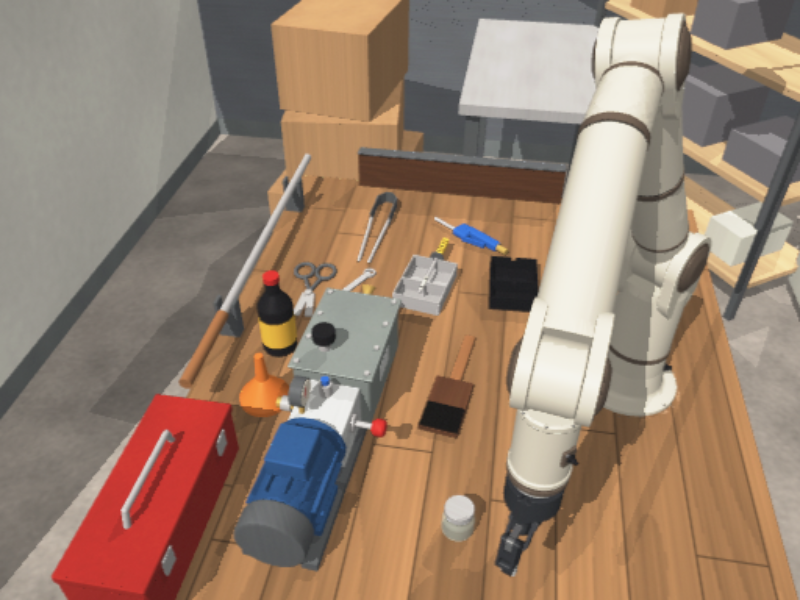

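The top view shows the pack at (240,250), its red knob at (227,309) and the brass tube mouth at (405,265). The grey tray is at (500,325) with the yellow grip at (570,338). The black box at (518,433) is the look-alike, so I'll use the grey tray, which is the one holding the gauge. Next I'll measure by colour.

```bash
cat > m0.py <<'E'
from h import *
t=load('t0');s=load('s0')
def blobs(im,lo,hi,amin=15,roi=None):
    hsv=cv2.cvtColor(im['pixels'],cv2.COLOR_RGB2HSV); m=cv2.inRange(hsv,np.array(lo),np.array(hi))
    if roi: 
        k=np.zeros_like(m); k[roi[1]:roi[3],roi[0]:roi[2]]=255; m&=k
    n,l,st,c=cv2.connectedComponentsWithStats(m); return [(np.round(c[i],1),st[i]) for i in range(1,n) if st[i][4]>=amin],l
for nm,im,roi in(('top',t,(130,180,160,210)),('side',s,(220,255,260,290))):
    print(nm,'red',blobs(im,(0,150,90),(8,255,255),5,roi)[0])
for nm,im,roi in(('top',t,(340,190,400,240)),('side',s,(265,140,300,175))):
    for b,st in blobs(im,(20,110,90),(35,255,255),5,roi)[0]: print(nm,'yel',b,st)
for nm,im,roi in(('top',t,(240,150,275,190)),('side',s,(220,175,250,195))):
    for b,st in blobs(im,(12,90,60),(35,255,255),5,roi)[0]: print(nm,'brass',b,st)
# tank top corners (tank green-grey)
hsv=cv2.cvtColor(t['pixels'],cv2.COLOR_RGB2HSV); print(hsv[170,230],hsv[150,235], hsv[215,310])
a=cv2.resize(t['pixels'][120:240,130:290],None,fx=5,fy=5,interpolation=cv2.INTER_CUBIC)
cv2.imwrite('pics/c1.png',a[:,:,::-1])
E
python3 m0.py
```

```text
top red [(array([144.9, 198. ]), array([140, 193,  11,  10,  86], dtype=int32))]
side red [(array([242.2, 273.3]), array([237, 268,  11,  12, 102], dtype=int32))]
top yel [363.7 216.2] [352 211  25  11 148]
side yel [283.  156.9] [279 152   8  11  50]
top brass [262. 170.] [248 150  27  40 999]
side brass [223.6 177.6] [220 175  12   9  57]
side brass [240.3 182.4] [225 175  25  15 248]
[ 34  13 139] [ 34  13 137] [ 11  21 172]
```

View pics/c1.png

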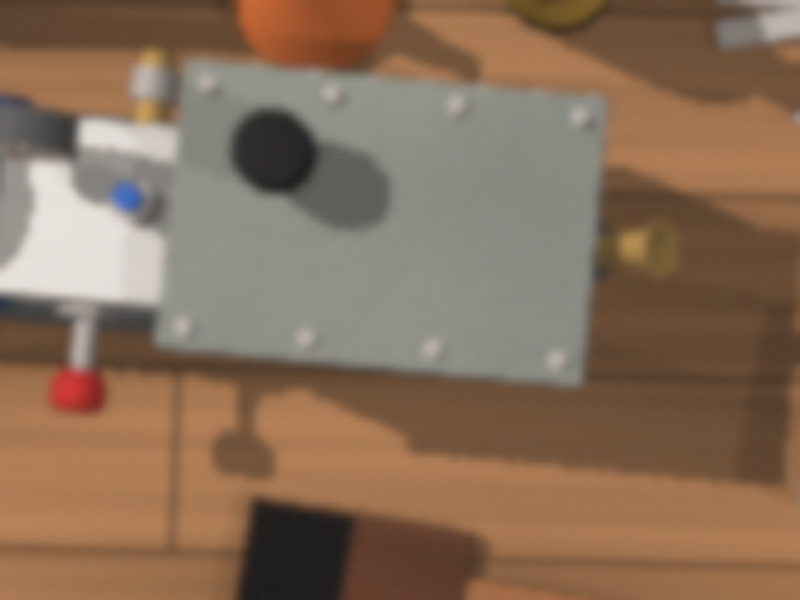

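The crop shows the tank's top corners at crop pixels (186,58), (608,96), (584,386) and (155,348). The knob is at (77,390) and the flared brass mouth is centred near (662,248).

```bash
cat > m1.py <<'E'
from m0 import *
print('----')
C=np.array([(186,58),(608,96),(584,386),(155,348)])/5+[130,120]-.4
W=np.array([onz(t,c,.161)[:2] for c in C]); L=np.array([(.08,.02),(.08,-.22),(-.08,-.22),(-.08,.02)])
A=L-L.mean(0);B=W-W.mean(0); yaw=np.arctan2((A[:,0]*B[:,1]-A[:,1]*B[:,0]).sum(),(A*B).sum())
Rm=np.array([[np.cos(yaw),-np.sin(yaw)],[np.sin(yaw),np.cos(yaw)]]); o=W.mean(0)-Rm@L.mean(0)
print('pack',o,'yaw',yaw,'resid',np.round(W-(L@Rm.T+o),4).tolist())
k=tri(t,(144.9,198),s,(242.2,273.3)); kz=onz(t,(144.9,198),.108)
print('knob tri',k,'onz',kz,'local',Rm.T@(k[0][:2]-o))
m=onz(t,np.array((662,248))/5+[130,120]-.4,.15); print('mouth',m,'local',Rm.T@(m[:2]-o))
hsv=cv2.cvtColor(t['pixels'],cv2.COLOR_RGB2HSV); mk=cv2.inRange(hsv,np.array((20,110,90)),np.array((35,255,255))); mk[:190]=0;mk[240:]=0;mk[:,:340]=0;mk[:,390:]=0
ys,xs=np.nonzero(mk); P=np.array([onz(t,p,.042)[:2] for p in zip(xs,ys)]); c=P.mean(0); u=np.linalg.svd(P-c)[2][0]; u*=np.sign(u[1]); e=(P-c)@u
print('grip centre',c,(c+u*(e.max()+e.min())/2),'dir',u,np.degrees(np.arctan2(u[1],u[0])),'len',np.ptp(e))
print('tri grip',tri(t,(363.7,216.2),s,(283.,156.9)))
a=cv2.resize(t['pixels'][175:245,280:400],None,fx=6,fy=6,interpolation=cv2.INTER_CUBIC)
cv2.imwrite('pics/c2.png',a[:,:,::-1])
E
python3 m1.py | sed -n '/----/,$p'
```

```text
----
pack [0.60911217 0.21533187] yaw -0.0668772436452957 resid [[0.0067, 0.0049], [0.0052, -0.0053], [-0.0062, -0.006], [-0.0056, 0.0064]]
knob tri (array([0.50052926, 0.31017985, 0.09855734]), np.float64(0.00020522787662420914)) onz [0.50008658 0.30744473 0.108     ] local [-0.11467863  0.08737963]
mouth [ 0.59154025 -0.04865103  0.15      ] local [ 1.08643916e-04 -2.64567067e-01]
grip centre [ 0.46005664 -0.37803125] [ 0.45993597 -0.37868941] dir [0.18033755 0.98360478] 79.61057803891269 len 0.07968567529095719
tri grip (array([ 0.45878509, -0.3779552 ,  0.04242161]), np.float64(0.0026045791072939347))
```

View pics/c2.png

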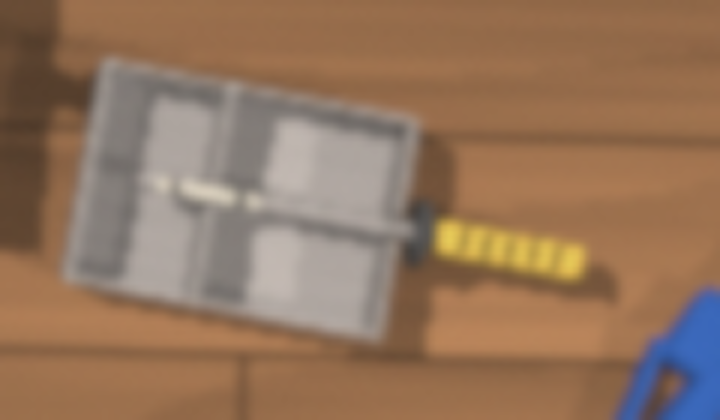

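Crop 2 shows the gauge in the grey tray. The collar is at crop (420,235), next to the slotted wall, and the yellow grip runs from (437,235) to (585,262). First I'll move over the knob.

step_arm:
  deltas:
    - [0.8,0.0218,-0.0245,0,0,0,0.026]
    - [0.8,0.0218,-0.0245,0,0,0,0.026]
    - [0.8,0.0218,-0.0245,0,0,0,0.026]
    - [0.8,0.0218,-0.0245,0,0,0,0.026]
    - [0.8,0.0218,-0.0245,0,0,0,0.026]
    - [0.8,0.0218,-0.0245,0,0,0,0.026]
    - [0.8,0.0218,-0.0245,0,0,0,0.026]
    - [0.8,0.0218,-0.0245,0,0,0,0.026]
    - [0.8,0.0218,-0.0245,0,0,0,0.026]
    - [0.8,0.0218,-0.0245,0,0,0,0.026]
    - [0.8,0.0218,-0.0245,0,0,0,0.026]
    - [0.8,0.0218,-0.0245,0,0,0,0.026]
    - [0.8,0,0,0,0,0,0]
    - [0.8,0,0,0,0,0,0]

```text
t: 1.27
position: [0.5024, 0.3075, 0.2556]
ee_rot: [0.035, 0.999, -0.001, -0.0]
ft_force: [-0.4, 0.5, 0.2]
finger_gap: 0.801
gripper_force: 0.0
```

```bash
cat > st.py <<'E'
from h import *
s=r.get_state(); M=R.from_quat(s['ee_rot']).as_matrix()
print('t',round(s['t'],2),'p',np.round(s['position'],4),'\nq',np.round(s['q'],2),'F',np.round(s['ft_force'],1),'gap',round(s['finger_gap'],3),'gf',round(s['gripper_force'],1),'\ntoolx',M[:,0].round(3),'y',M[:,1].round(3),np.degrees(np.arctan2(M[1,1],M[0,1])).round(1),'z',M[:,2].round(3))
E
python3 st.py
python3 - <<'E'
from h import *
grab('wrist','w1')
E
```

```text
t 1.27 p [0.5024 0.3075 0.2556] 
q [-0.3   0.39 -0.38  1.71  0.16  1.08  0.77] F [-0.4  0.5  0.2] gap 0.801 gf 0.0 
toolx [-0.998  0.07   0.   ] y [ 0.07   0.998 -0.001] 86.0 z [-0.001 -0.001 -1.   ]
```

View pics/w1.png

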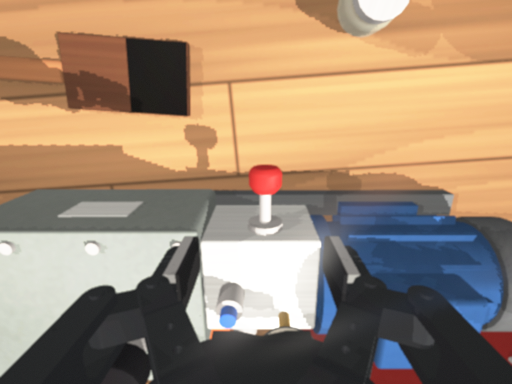

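The wrist view shows the knob at (265,180), centred between the open fingers and aligned with the block. I'll refine its position.

Run:
```python
from h import *
w=load('w1'); hsv=cv2.cvtColor(w['pixels'],cv2.COLOR_RGB2HSV)
m=cv2.inRange(hsv,np.array((0,150,90)),np.array((8,255,255)))|cv2.inRange(hsv,np.array((172,150,90)),np.array((180,255,255))); m[220:]=0
x,y,W,H=cv2.boundingRect(m); print(x,y,W,H); 
T=w['world_from_camera']; print(np.round(T[:3],3).tolist())
c=(x+W/2-.5,y+H/2-.5)
print(onz(w,c,.1),onz(w,c,.11), onz(w,(x,c[1]),.1),onz(w,(x+W-1,c[1]),.1))
t=load('t0'); print(tri(w,c,t,(144.9,198)))
```

```text
248 165 35 29
[[0.071, 0.948, 0.312, 0.421], [0.997, -0.067, -0.023, 0.314], [-0.001, 0.313, -0.95, 0.373]]
[0.49995325 0.31217407 0.1       ] [0.49705046 0.31224296 0.11      ] [0.4987258  0.29486475 0.1       ] [0.50118055 0.32948126 0.1       ]
(array([0.50103268, 0.31174389, 0.09457709]), np.float64(0.0012341050121781273))
```

step_arm:
  deltas:
    - [0.8,-0.001,0.002,-0.025,0,0,0]
    - [0.8,-0.001,0.002,-0.025,0,0,0]
    - [0.8,0,0,-0.025,0,0,0]
    - [0.8,0,0,-0.025,0,0,0]
    - [0.8,0,0,-0.025,0,0,0]
    - [0.8,0,0,-0.013,0,0,0]
    - [0.8,0,0,-0.012,0,0,0]
    - [0.8,0,0,0,0,0,0]
    - [0.3,0,0,0,0,0,0]
    - [0.0,0,0,0,0,0,0]
    - [0.0,0,0,0,0,0,0]
    - [0.0,0,0,0,0,0,0]
    - [0.0,0,0,0,0,0,0]
    - [0.0,0,0,0,0,0,0]

```text
t: 2.48
position: [0.4993, 0.3116, 0.1082]
ee_rot: [0.033, 0.999, -0.002, 0.0]
ft_force: [-3.2, -7.8, 8.1]
finger_gap: 0.37
gripper_force: 58.6
```

```bash
python3 st.py
```

```text
t 2.48 p [0.4993 0.3116 0.1082] 
q [-0.35  0.57 -0.34  1.82  0.25  0.8   0.69] F [-3.2 -7.8  8.1] gap 0.37 gf 58.6 
toolx [-0.998  0.067 -0.001] y [ 0.067  0.998 -0.004] 86.2 z [ 0.    -0.004 -1.   ]
```

step_arm:
  deltas:
    - [0,-0.004,0.0003,0,0,0,0]
    - [0,-0.004,0.0003,0,0,0,0]
    - [0,-0.004,0.0003,0,0,0,0]
    - [0,-0.004,0.0003,0,0,0,0]
    - [0,-0.004,0.0003,0,0,0,0]
    - [0,-0.004,0.0002,0,0,0,0]
    - [0,-0.004,0.0002,0,0,0,0]
    - [0,-0.004,0.0002,0,0,0,0]
    - [0,-0.001,0,0,0,0,0]
    - [0,0,0,0,0,0,0]

```text
t: 3.32
position: [0.4692, 0.3136, 0.1083]
ee_rot: [0.034, 0.999, -0.001, 0.003]
ft_force: [4.6, -6.1, 3.2]
finger_gap: 0.371
gripper_force: 60.1
```

```bash
python3 st.py
python3 - <<'E'
from h import *
w=grab('wrist','w2'); hsv=cv2.cvtColor(w['pixels'],cv2.COLOR_RGB2HSV)
s=grab('side','s2'); p=s['pixels']; hs=cv2.cvtColor(p,cv2.COLOR_RGB2HSV)
m=cv2.inRange(hs,np.array((0,150,70)),np.array((8,255,255))); m[:240]=0;m[300:]=0;m[:,:210]=0;m[:,280:]=0
print(m.sum()/255,cv2.boundingRect(m))
E
```

```text
t 3.32 p [0.4692 0.3136 0.1083] 
q [-0.37  0.53 -0.34  1.88  0.25  0.77  0.65] F [ 4.6 -6.1  3.2] gap 0.371 gf 60.1 
toolx [-0.998  0.067 -0.006] y [ 0.067  0.998 -0.002] 86.1 z [ 0.005 -0.002 -1.   ]
6.0 (256, 273, 1, 6)
```

step_arm:
  deltas:
    - [0,-0.002,0,0,0,0,0]
    - [0,0,0,0,0,0,0]
    - [0,0,0,0,0,0,0]
    - [0,0,0,0,0,0,0]
    - [0,0,0,0,0,0,0]
    - [0,0,0,0,0,0,0]
    - [0,0,0,0,0,0,0]
    - [0,0,0,0,0,0,0]
    - [0,0,0,0,0,0,0]
    - [0,0,0,0,0,0,0]
    - [0,0,0,0,0,0,0]
    - [0,0,0,0,0,0,0]
    - [0,0,0,0,0,0,0]
    - [0,0,0,0,0,0,0]
    - [0,0,0,0,0,0,0]
    - [0,0,0,0,0,0,0]
    - [0,0,0,0,0,0,0]
    - [0,0,0,0,0,0,0]
    - [0,0,0,0,0,0,0]
    - [0,0,0,0,0,0,0]

```text
t: 5.08
position: [0.4691, 0.3136, 0.1083]
ee_rot: [0.034, 0.999, -0.001, 0.004]
ft_force: [9.9, -6.4, -2.1]
finger_gap: 0.368
gripper_force: 60.1
```

step_arm:
  deltas:
    - [0,0,0,0,0,0,0]
    - [0,0,0,0,0,0,0]
    - [0,0,0,0,0,0,0]
    - [0,0,0,0,0,0,0]

```text
t: 5.42
position: [0.4692, 0.3136, 0.1084]
ee_rot: [0.034, 0.999, -0.001, 0.004]
ft_force: [9.4, -6.0, -1.4]
finger_gap: 0.365
gripper_force: 60.1
```

```bash
python3 - <<'E'
from h import *
w=grab('wrist','w2')
E
python3 st.py
```

```text
t 5.47 p [0.4691 0.3136 0.1083] 
q [-0.37  0.53 -0.34  1.89  0.25  0.76  0.65] F [ 8.9 -5.  -1.7] gap 0.367 gf 60.1 
toolx [-0.998  0.068 -0.008] y [ 0.068  0.998 -0.001] 86.1 z [ 0.008 -0.001 -1.   ]
```

View pics/w2.png

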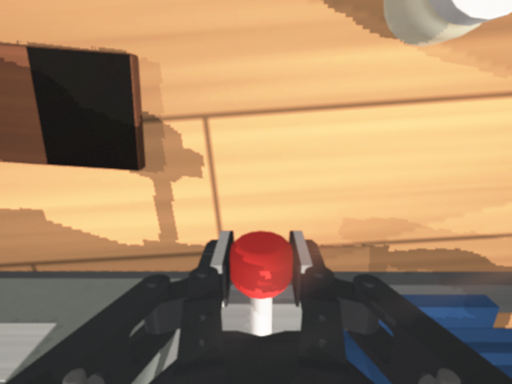

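The picture shows the knob at (262,263), gripped and pulled out. It moved 30 mm and the force rises against the stop, and it has been out for over 2 s. Now I'll push it home.

step_arm:
  deltas:
    - [0,0.005,-0.0003,0,0,0,0]
    - [0,0.005,-0.0003,0,0,0,0]
    - [0,0.005,-0.0003,0,0,0,0]
    - [0,0.005,-0.0003,0,0,0,0]
    - [0,0.005,-0.0003,0,0,0,0]
    - [0,0.005,-0.0003,0,0,0,0]
    - [0,0.004,-0.0003,0,0,0,0]
    - [0,0.003,-0.0002,0,0,0,0]
    - [0,0.001,0,0,0,0,0]
    - [0,0,0,0,0,0,0]
    - [0,0,0,0,0,0,0]
    - [0,0,0,0,0,0,0]

```text
t: 6.47
position: [0.4995, 0.3116, 0.1081]
ee_rot: [0.033, 0.999, -0.003, -0.002]
ft_force: [-10.5, -8.5, 15.8]
finger_gap: 0.368
gripper_force: 61.7
```

```bash
python3 st.py
```

```text
t 6.47 p [0.4995 0.3116 0.1081] 
q [-0.35  0.57 -0.34  1.82  0.25  0.81  0.69] F [-10.5  -8.5  15.8] gap 0.368 gf 61.7 
toolx [-0.998  0.065  0.004] y [ 0.065  0.998 -0.006] 86.3 z [-0.004 -0.005 -1.   ]
```

The knob is home: 30.3 mm of travel back, and it now resists at the stop. I'll release, lift clear, then cross to the gauge.

step_arm:
  deltas:
    - [0.4,-0.002,0,0,0,0,0]
    - [0.8,0,0,0,0,0,0]
    - [0.8,0,0,0,0,0,0]
    - [0.8,0,0,0,0,0,0]
    - [0.8,0,0,0.02,0,0,0]
    - [0.8,0,0,0.03,0,0,0]
    - [0.8,0,0,0.03,0,0,0]
    - [0.8,0,0,0.03,0,0,0]
    - [0.8,0,0,0.03,0,0,0]
    - [0.8,0,0,0.03,0,0,0]
    - [0.8,0,0,0.02,0,0,0]
    - [0.8,0,0,0,0,0,0]

```text
t: 7.47
position: [0.5021, 0.3165, 0.3024]
ee_rot: [0.032, 0.999, 0.003, 0.004]
ft_force: [1.2, 0.5, 1.6]
finger_gap: 0.796
gripper_force: 0.0
```

```bash
python3 st.py
python3 - <<'E'
from h import *
w=grab('wrist','w3'); hsv=cv2.cvtColor(w['pixels'],cv2.COLOR_RGB2HSV)
m=cv2.inRange(hsv,np.array((0,150,90)),np.array((8,255,255)))|cv2.inRange(hsv,np.array((172,150,90)),np.array((180,255,255))); m[240:]=0
x,y,W,H=cv2.boundingRect(m); print(x,y,W,H); c=(x+W/2-.5,y+H/2-.5)
print(onz(w,c,.1),'home ref .49995 .31217')
E
```

```text
t 7.47 p [0.5021 0.3165 0.3024] 
q [-0.3   0.35 -0.4   1.66  0.14  1.16  0.78] F [1.2 0.5 1.6] gap 0.796 gf 0.0 
toolx [-0.998  0.064 -0.008] y [0.064 0.998 0.006] 86.3 z [ 0.009  0.006 -1.   ]
241 155 30 26
[0.5001776  0.31200493 0.1       ] home ref .49995 .31217
```

step_arm:
  deltas:
    - [0.8,-0.0018,-0.0338,0,0,0,-0.0843]
    - [0.8,-0.0018,-0.0338,0,0,0,-0.0843]
    - [0.8,-0.0018,-0.0338,0,0,0,-0.0843]
    - [0.8,-0.0018,-0.0338,0,0,0,-0.0843]
    - [0.8,-0.0018,-0.0338,0,0,0,-0.0843]
    - [0.8,-0.0018,-0.0338,0,0,0,-0.0843]
    - [0.8,-0.0018,-0.0338,0,0,0,-0.0843]
    - [0.8,-0.0018,-0.0338,0,0,0,-0.0843]
    - [0.8,-0.0018,-0.0338,0,0,0,-0.0843]
    - [0.8,-0.0018,-0.0338,0,0,0,-0.0843]
    - [0.8,-0.0018,-0.0338,0,0,0,-0.0843]
    - [0.8,-0.0018,-0.0338,0,0,0,-0.0843]
    - [0.8,-0.0018,-0.0338,0,0,0,-0.0843]
    - [0.8,-0.0018,-0.0338,0,0,0,-0.0843]
    - [0.8,-0.0018,-0.0338,0,0,0,-0.0843]
    - [0.8,-0.0018,-0.0338,0,0,0,-0.0843]
    - [0.8,-0.0018,-0.0338,0,0,0,-0.0843]
    - [0.8,-0.0018,-0.0338,0,0,0,-0.0843]
    - [0.8,-0.0018,-0.0338,0,0,0,-0.0843]
    - [0.8,-0.0018,-0.0338,0,0,0,-0.0843]

```text
t: 9.18
position: [0.463, -0.363, 0.2949]
ee_rot: [0.769, 0.639, -0.0, -0.001]
ft_force: [0.9, 0.4, -0.1]
finger_gap: 0.798
gripper_force: 0.0
```

step_arm:
  deltas:
    - [0.8,0,0,0,0,0,0]
    - [0.8,0,0,0,0,0,0]
    - [0.8,0,0,0,0,0,0]

```text
t: 9.43
position: [0.4635, -0.3608, 0.2949]
ee_rot: [0.768, 0.641, -0.0, -0.001]
ft_force: [1.0, -0.1, -0.0]
finger_gap: 0.797
gripper_force: 0.0
```

```bash
python3 st.py
python3 - <<'E'
from h import *
w=grab('wrist','w4');
E
```

```text
t 9.43 p [ 0.4635 -0.3608  0.2949] 
q [ 0.44  0.33  0.22  1.69 -0.08  1.14  0.5 ] F [ 1.  -0.1 -0. ] gap 0.797 gf 0.0 
toolx [0.178 0.984 0.001] y [ 0.984 -0.178 -0.002] -10.3 z [-0.002  0.002 -1.   ]
```

View pics/w4.png

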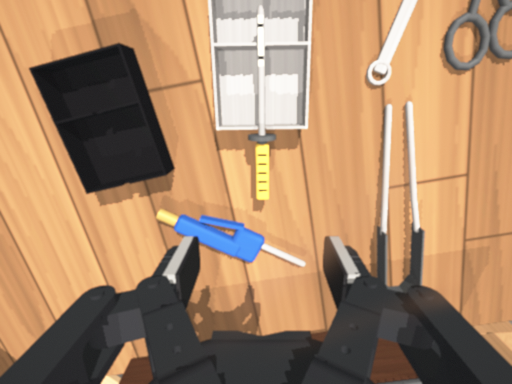

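The wrist view shows the grip from (262,145) to (262,199), the collar at (261,137) and the rod tip at (261,8). The grip is vertical in the picture, so it lines up with the tool. The knob check also confirmed it is home. Next I'll measure the grip accurately.

Run:
```python
from h import *
w=load('w4'); hsv=cv2.cvtColor(w['pixels'],cv2.COLOR_RGB2HSV)
m=cv2.inRange(hsv,np.array((22,140,110)),np.array((35,255,255))); m[205:]=0;m[:130]=0;m[:,:240]=0;m[:,290:]=0
m=cv2.morphologyEx(m,cv2.MORPH_CLOSE,np.ones((7,7)))
q=cv2.boxPoints(cv2.minAreaRect(cv2.findNonZero(m))); print(q.round(1).tolist())
q=q[np.argsort(q[:,1])]; a=onz(w,q[:2].mean(0),.042);b=onz(w,q[2:].mean(0),.042)
d=a-b; print('front',a,'back',b,'len',np.linalg.norm(d),'ang',np.degrees(np.arctan2(d[1],d[0])),'mid',(a+b)/2)
tip=onz(w,(261,8),.037); d=tip-(a+b)/2; print('tip',tip,np.linalg.norm(d),np.degrees(np.arctan2(d[1],d[0])))
```

```text
[[256.0, 144.0], [268.0, 144.0], [268.0, 199.0], [256.0, 199.0]]
front [ 0.46656343 -0.33863014  0.042     ] back [ 0.45272132 -0.41531621  0.042     ] len 0.07792533780291667 ang 79.76807689786604 mid [ 0.45964237 -0.37697318  0.042     ]
tip [ 0.49353161 -0.18266397  0.037     ] 0.19730572614563552 80.10662435524634
```

step_arm:
  deltas:
    - [0.7,-0.001,-0.002,-0.03,0,0,0]
    - [0.7,0,0,-0.03,0,0,0]
    - [0.7,0,0,-0.03,0,0,0]
    - [0.7,0,0,-0.03,0,0,0]
    - [0.7,0,0,-0.03,0,0,0]
    - [0.7,0,0,-0.03,0,0,0]
    - [0.7,0,0,-0.025,0,0,0]
    - [0.7,0,0,-0.02,0,0,0]
    - [0.7,0,0,-0.015,0,0,0]
    - [0.7,0,0,-0.015,0,0,0]
    - [0.7,0,0,0,0,0,0]
    - [0.7,0,0,0,0,0,0]

```text
t: 10.48
position: [0.4628, -0.3617, 0.0407]
ee_rot: [0.767, 0.642, 0.0, -0.001]
ft_force: [0.2, 0.1, 0.1]
finger_gap: 0.697
gripper_force: 0.0
```

```bash
python3 st.py
```

```text
t 10.48 p [ 0.4628 -0.3617  0.0407] 
q [ 0.49  0.65  0.16  1.85 -0.16  0.65  0.58] F [0.2 0.1 0.1] gap 0.697 gf 0.0 
toolx [0.177 0.984 0.002] y [ 0.984 -0.177 -0.002] -10.2 z [-0.001  0.002 -1.   ]
```

Position is good. I'll close, then lift.

step_arm:
  deltas:
    - [0.4,0,0,0,0,0,0]
    - [0.0,0,0,0,0,0,0]
    - [0.0,0,0,0,0,0,0]
    - [0.0,0,0,0,0,0,0]
    - [0.0,0,0,0,0,0,0]
    - [0.0,0,0,0,0,0,0]
    - [0.0,0,0,0,0,0,0]
    - [0.0,0,0,0.005,0,0,0]
    - [0.0,0,0,0.01,0,0,0]
    - [0.0,0,0,0.02,0,0,0]
    - [0.0,0,0,0.025,0,0,0]
    - [0.0,0,0,0.025,0,0,0]
    - [0.0,0,0,0.025,0,0,0]
    - [0.0,0,0,0.025,0,0,0]
    - [0.0,0,0,0.025,0,0,0]
    - [0.0,0,0,0.025,0,0,0]
    - [0.0,0,0,0.025,0,0,0]
    - [0.0,0,0,0,0,0,0]
    - [0.0,0,0,0,0,0,0]

```text
t: 12.07
position: [0.4629, -0.3643, 0.2531]
ee_rot: [0.768, 0.641, 0.0, 0.001]
ft_force: [-0.1, 0.7, -2.6]
finger_gap: 0.196
gripper_force: 59.5
```

```bash
python3 st.py
python3 - <<'E'
from h import *
w=grab('wrist','w5'); s=grab('side','s5');
a=cv2.resize(w['pixels'],(400,300));b=cv2.resize(s['pixels'][80:280,180:447],(400,300))
cv2.imwrite('pics/v5.png',np.hstack([a,b])[:,:,::-1])
E
```

```text
t 12.07 p [ 0.4629 -0.3643  0.2531] 
q [ 0.44  0.36  0.22  1.73 -0.09  1.05  0.52] F [-0.1  0.7 -2.6] gap 0.196 gf 59.5 
toolx [ 0.179  0.984 -0.001] y [ 0.984 -0.179  0.003] -10.3 z [ 0.002 -0.002 -1.   ]
```

View pics/v5.png

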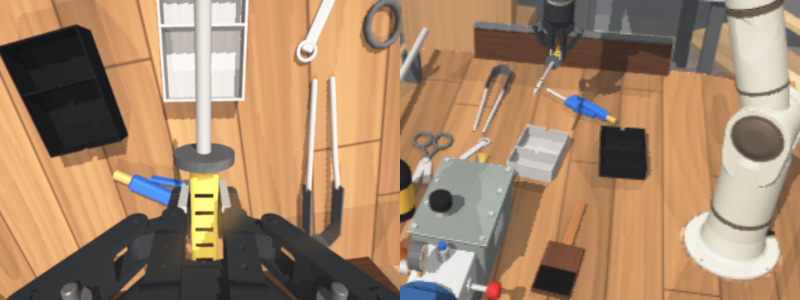

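The grip is held (gap 0.196, grip force 59 N, about 2.6 N weight). The collar at (205,157) is clear of the fingers. Next I'll move over the dip tube, offset to one side, to measure the mouth from close by.

step_arm:
  deltas:
    - [0,0.0067,0.0304,0.0077,0,0,0.0112]
    - [0,0.0067,0.0304,0.0077,0,0,0.0112]
    - [0,0.0067,0.0304,0.0077,0,0,0.0112]
    - [0,0.0067,0.0304,0.0077,0,0,0.0112]
    - [0,0.0067,0.0304,0.0077,0,0,0.0112]
    - [0,0.0067,0.0304,0.0077,0,0,0.0112]
    - [0,0.0067,0.0304,0.0077,0,0,0.0112]
    - [0,0.0067,0.0304,0.0077,0,0,0.0112]
    - [0,0.0067,0.0304,0.0077,0,0,0.0112]
    - [0,0.0067,0.0304,0.0077,0,0,0.0112]
    - [0,0,0,0,0,0,0]
    - [0,0,0,0,0,0,0]
    - [0,0,0,0,0,0,0]

```text
t: 13.25
position: [0.5287, -0.0602, 0.3267]
ee_rot: [0.731, 0.683, -0.001, -0.001]
ft_force: [0.1, -0.8, -1.1]
finger_gap: 0.199
gripper_force: 59.5
```

```bash
python3 st.py; python3 -c "
from h import *
grab('wrist','w6')"
```

```text
t 13.25 p [ 0.5287 -0.0602  0.3267] 
q [ 0.03  0.2   0.04  1.77 -0.01  1.18  0.  ] F [ 0.1 -0.8 -1.1] gap 0.199 gf 59.5 
toolx [ 0.068  0.998 -0.001] y [ 0.998 -0.068 -0.003] -3.9 z [-0.003 -0.001 -1.   ]
```

step_arm:
  deltas:
    - [0,0,-0.03,0,0,0,0]
    - [0,0,-0.03,0,0,0,0]
    - [0,0,-0.03,0,0,0,0]
    - [0,0,-0.03,0,0,0,0]
    - [0,0,0,0,0,0,0]
    - [0,0,0,0,0,0,0]
    - [0,0,0,0,0,0,0]

```text
t: 13.88
position: [0.5289, -0.1806, 0.3274]
ee_rot: [0.732, 0.682, -0.0, -0.001]
ft_force: [-1.0, 0.1, -1.6]
finger_gap: 0.199
gripper_force: 59.4
```

```bash
python3 st.py; python3 -c "
from h import *
b=grab('wrist','w7');a=load('w6')
cv2.imwrite('pics/v7.png',np.vstack([a['pixels'][100:380],b['pixels'][:300]])[:,:,::-1])"
```

```text
t 13.88 p [ 0.5289 -0.1806  0.3274] 
q [ 0.18  0.24  0.12  1.71 -0.03  1.19  0.24] F [-1.   0.1 -1.6] gap 0.199 gf 59.4 
toolx [0.071 0.998 0.001] y [ 0.998 -0.071 -0.002] -4.0 z [-0.002  0.001 -1.   ]
```

View pics/v7.png

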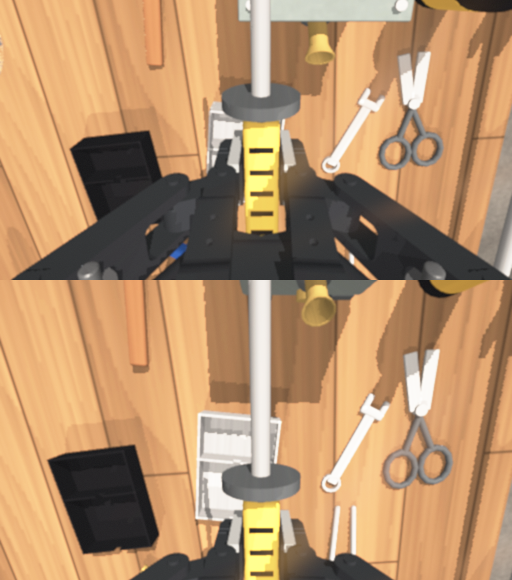

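In the upper half (w6) the brass mouth is near (320,157), and in the lower half (w7) near (318,28), both clear of the rod. I'll triangulate the rim's left and right ends from the two views.

```bash
cat > m2.py <<'E'
from h import *
res={}
for f,roi in(('w6',(295,118,345,175)),('w7',(290,0,345,55))):
    w=load(f); hsv=cv2.cvtColor(w['pixels'],cv2.COLOR_RGB2HSV)
    m=cv2.inRange(hsv,np.array((19,110,60)),np.array((33,255,255))); k=np.zeros_like(m); k[roi[1]:roi[3],roi[0]:roi[2]]=1; m*=k
    n,l,st,c=cv2.connectedComponentsWithStats(m); i=1+np.argmax(st[1:,4]); m=(l==i)
    ys,xs=np.nonzero(m); print(f,st[i]); 
    for y in range(ys.min(),ys.max()+1): 
        r_=xs[ys==y]; print(y,r_.min(),r_.max(),end='; ')
    print()
    L,Rr=xs.min(),xs.max(); wide=[y for y in range(ys.min(),ys.max()+1) if np.ptp(xs[ys==y])>=Rr-L-2]
    res[f]=(((L+Rr)/2,np.mean(wide)),ys.max())
    print(res[f], 'onz.15',onz(w,res[f][0],.15))
print('tri',tri(load('w6'),res['w6'][0],load('w7'),res['w7'][0]))
E
python3 m2.py
```

```text
w6 [306 122  28  42 827]
122 309 324; 123 309 325; 124 308 325; 125 309 325; 126 309 325; 127 309 325; 128 309 325; 129 309 325; 130 309 325; 131 309 325; 132 309 325; 133 310 326; 134 310 326; 135 310 326; 136 310 326; 137 310 327; 138 310 327; 139 310 327; 140 310 327; 141 310 327; 142 310 327; 143 311 327; 144 310 327; 145 310 328; 146 310 328; 147 310 329; 148 309 330; 149 309 330; 150 309 331; 151 309 331; 152 308 332; 153 308 332; 154 307 333; 155 307 333; 156 306 333; 157 306 333; 158 306 332; 159 306 331; 160 307 329; 161 308 328; 162 309 326; 163 312 321; 
((np.float64(319.5), np.float64(156.5)), np.int64(163)) onz.15 [ 0.59032823 -0.04355362  0.15      ]
w7 [ 297    0   38   46 1231]
0 306 325; 1 306 325; 2 306 325; 3 305 325; 4 306 326; 5 306 326; 6 306 326; 7 306 326; 8 306 325; 9 299 326; 10 298 326; 11 297 326; 12 297 326; 13 297 327; 14 297 327; 15 297 327; 16 297 327; 17 297 329; 18 297 331; 19 297 331; 20 297 331; 21 299 332; 22 305 332; 23 305 332; 24 305 333; 25 305 334; 26 305 334; 27 304 334; 28 304 334; 29 303 334; 30 303 334; 31 302 334; 32 302 334; 33 303 333;
[... 351 characters left out ...]
 On entry to DLASCL parameter number  4 had an illegal value
 ** On entry to DLASCL parameter number  4 had an illegal value
 ** On entry to DLASCL parameter number  5 had an illegal value
 ** On entry to DLASCL parameter number  4 had an illegal value
  return _methods._mean(a, axis=axis, dtype=dtype,
  ret = ret.dtype.type(ret / rcount)
Traceback (most recent call last):
  File "m2.py", line 14, in <module>
    print('tri',tri(load('w6'),res['w6'][0],load('w7'),res['w7'][0]))
                ~~~^^^^^^^^^^^^^^^^^^^^^^^^^^^^^^^^^^^^^^^^^^^^^^^^^
  File "h.py", line 15, in tri
    s=np.linalg.lstsq(np.c_[d1,-d2],o2-o1,rcond=None)[0]
      ~~~~~~~~~~~~~~~^^^^^^^^^^^^^^^^^^^^^^^^^^^^^^^^
numpy.linalg.LinAlgError: SVD did not converge in Linear Least Squares
```

Run:
```python
from h import *
a,b,t,s=load('w6'),load('w7'),load('t0'),load('s0')
for ua,ub in(((319.5,156),(318.,30.5)),((319.5,155),(318,30.5))):
    p,e=tri(a,ua,b,ub); print(p,e,'onz',onz(a,ua,.15),onz(b,ub,.15))
    o=np.array([.60911,.21533]); y=-.0669; Rm=np.array([[np.cos(y),-np.sin(y)],[np.sin(y),np.cos(y)]]); print('local',Rm.T@(p[:2]-o))
```

```text
[ 0.59070667 -0.0434474   0.14798617] 3.0858146898183635e-05 onz [ 0.5903297  -0.04301009  0.15      ] [ 0.59030088 -0.04383034  0.15      ]
local [-0.00106287 -0.25942878]
[ 0.59123429 -0.0429333   0.14527898] 3.72237406634493e-05 onz [ 0.59033262 -0.04192488  0.15      ] [ 0.59030088 -0.04383034  0.15      ]
local [-0.00057079 -0.25888056]
```

Mouth centre is about (0.5905, -0.0435, 0.150). I'll tilt 40° to a staging pose on the tube axis, with the tip about 75 mm out.

step_arm:
  deltas:
    - [0,0.004,-0.0048,-0.0004,-0.058,0.0039,0]
    - [0,0.004,-0.0048,-0.0004,-0.058,0.0039,0]
    - [0,0.004,-0.0048,-0.0004,-0.058,0.0039,0]
    - [0,0.004,-0.0048,-0.0004,-0.058,0.0039,0]
    - [0,0.004,-0.0048,-0.0004,-0.058,0.0039,0]
    - [0,0.004,-0.0048,-0.0004,-0.058,0.0039,0]
    - [0,0.004,-0.0048,-0.0004,-0.058,0.0039,0]
    - [0,0.004,-0.0048,-0.0004,-0.058,0.0039,0]
    - [0,0.004,-0.0048,-0.0004,-0.058,0.0039,0]
    - [0,0.004,-0.0048,-0.0004,-0.058,0.0039,0]
    - [0,0.004,-0.0048,-0.0004,-0.058,0.0039,0]
    - [0,0.004,-0.0048,-0.0004,-0.058,0.0039,0]
    - [0,0,0,0,0,0,0]
    - [0,0,0,0,0,0,0]
    - [0,0,0,0,0,0,0]
    - [0,0,0,0,0,0,0]

```text
t: 15.27
position: [0.5776, -0.2376, 0.3241]
ee_rot: [0.687, 0.641, -0.249, 0.233]
ft_force: [0.1, -0.1, -1.7]
finger_gap: 0.199
gripper_force: 59.4
```

```bash
cat > pre.py <<'E'
from h import *
s=r.get_state(); M=R.from_quat(s['ee_rot']).as_matrix(); p=s['position']
g=np.array([.0512,.7643,-.6428]); mo=np.array([.5905,-.0435,.15])
ax=M[:,0]; gr=p+.0067*M[:,2]; tip=gr+.1855*ax; d=tip-mo; al=-d@g
print('tip',tip.round(4),'out along axis',round(al,4),'lateral',(d+al*g).round(4),'angle',round(np.arccos(ax@g),4),'rotvec to fix',np.cross(ax,g).round(4),'collar out',round(-(gr+.0355*ax-mo)@g,4))
E
python3 st.py; python3 pre.py; python3 -c "
from h import *
a=grab('side','s8');b=grab('top','t8');w=grab('wrist','w8')
s=r.get_state(); M=R.from_quat(s['ee_rot']).as_matrix(); tip=s['position']+.0067*M[:,2]+.1855*M[:,0]; m=np.array([.5905,-.0435,.15])
print('tip side',proj(a,tip),'top',proj(b,tip),'mouth',proj(a,m),proj(b,m))
def crop(i,c,h=37):
    c=c.round().astype(int); return cv2.resize(i['pixels'][c[1]-h:c[1]+h,c[0]-h:c[0]+h],(395,395),interpolation=cv2.INTER_CUBIC), c
A,c1=crop(a,proj(a,tip));B,c2=crop(b,proj(b,tip)); print(c1,c2)
cv2.imwrite('pics/v8.png',np.hstack([A,B])[:,:,::-1])"
```

```text
t 15.27 p [ 0.5776 -0.2376  0.3241] 
q [-0.16  0.38  0.2   1.73  0.68  1.17 -0.36] F [ 0.1 -0.1 -1.7] gap 0.199 gf 59.4 
toolx [ 0.054  0.765 -0.641] y [ 0.998 -0.068  0.002] -3.9 z [-0.043 -0.64  -0.767]
tip [ 0.5872 -0.0999  0.2   ] out along axis 0.0754 lateral [0.0006 0.0012 0.0015] angle 0.0064 rotvec to fix [-0.0019  0.0016  0.0017] collar out 0.2254
tip side [239.30956618 162.21303097] top [280.42120387 169.06455908] mouth [235.56364419 183.03577218] [260.24958955 169.5126921 ]
[239 162] [280 169]
```

View pics/v8.png

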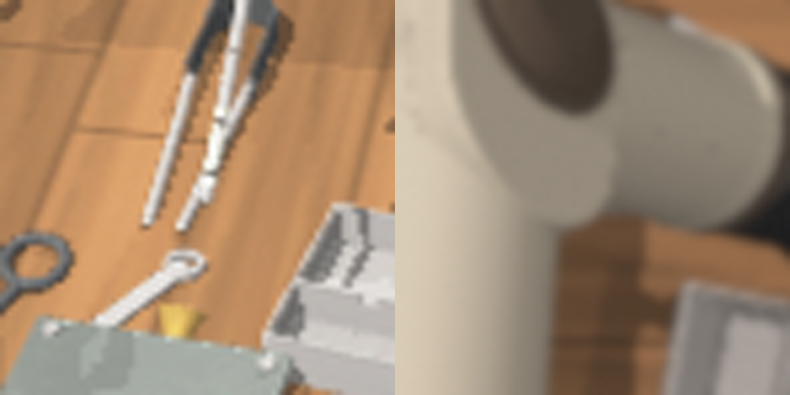

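The side crop shows the tip at crop (203,197), i.e. pixel (240.0,161.9), against a predicted (239.3,162.2). The brass rim at (182,308) also agrees with my mouth estimate. In the top view the arm hides the spot. I'll start the insertion.

step_arm:
  deltas:
    - [0,0.0004,0.0141,-0.0144,0,0,0]
    - [0,0.001,0.0153,-0.0129,0,0,0]
    - [0,0.001,0.0153,-0.0129,0,0,0]
    - [0,0.0005,0.0076,-0.0064,0,0,0]
    - [0,0.0005,0.0076,-0.0064,0,0,0]
    - [0,0.0005,0.0076,-0.0064,0,0,0]
    - [0,0.0005,0.0076,-0.0064,0,0,0]
    - [0,0,0,0,0,0,0]
    - [0,0,0,0,0,0,0]

```text
t: 16.17
position: [0.5823, -0.1621, 0.2577]
ee_rot: [0.686, 0.642, -0.25, 0.234]
ft_force: [0.2, -0.4, -1.0]
finger_gap: 0.197
gripper_force: 59.5
```

```bash
python3 st.py; python3 pre.py
```

```text
t 16.17 p [ 0.5823 -0.1621  0.2577] 
q [-0.26  0.46  0.16  1.77  0.68  1.16 -0.53] F [ 0.2 -0.4 -1. ] gap 0.197 gf 59.5 
toolx [ 0.052  0.765 -0.642] y [ 0.998 -0.067  0.   ] -3.8 z [-0.043 -0.641 -0.766]
tip [ 0.5916 -0.0246  0.1334] out along axis -0.0252 lateral [-0.0002 -0.0004 -0.0004] angle 0.0057 rotvec to fix [-0.0004  0.0003  0.0003] collar out 0.1248
```

step_arm:
  deltas:
    - [0,0.0005,0.0076,-0.0064,0,0,0]
    - [0,0.0005,0.0076,-0.0064,0,0,0]
    - [0,0.0005,0.0076,-0.0064,0,0,0]
    - [0,0.0005,0.0076,-0.0064,0,0,0]
    - [0,0,0,0,0,0,0]

```text
t: 16.58
position: [0.5843, -0.1289, 0.2301]
ee_rot: [0.686, 0.643, -0.249, 0.233]
ft_force: [0.4, 0.7, -2.6]
finger_gap: 0.197
gripper_force: 59.5
```

```bash
python3 st.py; python3 pre.py
```

```text
t 16.58 p [ 0.5843 -0.1289  0.2301] 
q [-0.3   0.51  0.14  1.77  0.67  1.15 -0.6 ] F [ 0.4  0.7 -2.6] gap 0.197 gf 59.5 
toolx [ 0.049  0.766 -0.641] y [ 0.998 -0.064 -0.001] -3.7 z [-0.042 -0.64  -0.767]
tip [0.5931 0.0089 0.106 ] out along axis -0.0685 lateral [-0.0009  0.0001 -0.    ] angle 0.0066 rotvec to fix [-0.0023 -0.0015 -0.002 ] collar out 0.0815
```

step_arm:
  deltas:
    - [0,0.0005,0.0076,-0.0064,0,0,0]
    - [0,0.0005,0.0076,-0.0064,0,0,0]
    - [0,0.0005,0.0076,-0.0064,0,0,0]
    - [0,0.0005,0.0076,-0.0064,0,0,0]
    - [0,0.0005,0.0076,-0.0064,0,0,0]
    - [0,0.0005,0.0076,-0.0064,0,0,0]
    - [0,0.0003,0.0046,-0.0039,0,0,0]
    - [0,0,0,0,0,0,0]
    - [0,0,0,0,0,0,0]

```text
t: 17.33
position: [0.5875, -0.0813, 0.1895]
ee_rot: [0.686, 0.642, -0.25, 0.233]
ft_force: [0.8, 0.6, -1.0]
finger_gap: 0.197
gripper_force: 59.5
```

```bash
python3 st.py; python3 pre.py
```

```text
t 17.33 p [ 0.5875 -0.0813  0.1895] 
q [-0.35  0.58  0.12  1.76  0.66  1.14 -0.69] F [ 0.8  0.6 -1. ] gap 0.197 gf 59.5 
toolx [ 0.051  0.765 -0.643] y [ 0.998 -0.067 -0.   ] -3.8 z [-0.043 -0.641 -0.766]
tip [0.5967 0.0562 0.0652] out along axis -0.1311 lateral [-0.0005 -0.0004 -0.0006] angle 0.0057 rotvec to fix [-0.0004  0.      0.    ] collar out 0.0189
```

step_arm:
  deltas:
    - [0,0.0003,0.0038,-0.0032,0,0,0]
    - [0,0.0003,0.0038,-0.0032,0,0,0]
    - [0,0.0002,0.0031,-0.0026,0,0,0]
    - [0,0.0001,0.0023,-0.0019,0,0,0]
    - [0,0.0001,0.0023,-0.0019,0,0,0]
    - [0,0,0,0,0,0,0]
    - [0,0,0,0,0,0,0]

```text
t: 17.92
position: [0.5882, -0.069, 0.1789]
ee_rot: [0.687, 0.64, -0.251, 0.235]
ft_force: [-1.8, -3.1, 6.7]
finger_gap: 0.198
gripper_force: 60.0
```

```bash
python3 st.py; python3 pre.py
```

```text
t 17.92 p [ 0.5882 -0.069   0.1789] 
q [-0.37  0.6   0.12  1.75  0.66  1.15 -0.72] F [-1.8 -3.1  6.7] gap 0.198 gf 60.0 
toolx [ 0.055  0.762 -0.646] y [ 0.997 -0.071  0.001] -4.1 z [-0.045 -0.644 -0.763]
tip [0.598 0.068 0.054] out along axis -0.1473 lateral [-0.     -0.0011 -0.0013] angle 0.0078 rotvec to fix [0.0041 0.0021 0.0028] collar out 0.0027
```

step_arm:
  deltas:
    - [0,0.0001,0.0015,-0.0013,0,0,0]
    - [0,0.0001,0.0015,-0.0013,0,0,0]
    - [0,0,0,0,0,0,0]
    - [0,0,0,0,0,0,0]
    - [0,0,0,0,0,0,0]

```text
t: 18.33
position: [0.5882, -0.069, 0.1787]
ee_rot: [0.688, 0.638, -0.253, 0.236]
ft_force: [-4.6, -6.7, 15.9]
finger_gap: 0.2
gripper_force: 60.7
```

```bash
python3 st.py; python3 pre.py
```

```text
t 18.33 p [ 0.5882 -0.069   0.1787] 
q [-0.37  0.6   0.12  1.75  0.66  1.15 -0.73] F [-4.6 -6.7 15.9] gap 0.2 gf 60.7 
toolx [ 0.057  0.758 -0.649] y [ 0.997 -0.074  0.002] -4.2 z [-0.047 -0.648 -0.76 ]
tip [0.5985 0.0674 0.0531] out along axis -0.1474 lateral [ 0.0005 -0.0018 -0.0021] angle 0.0123 rotvec to fix [0.009  0.0037 0.0051] collar out 0.0026
```

The stop is firm: the force rises while the position holds. I'll check numerically in the wrist image for any gap between collar and rim.

Run:
```python
from h import *
w=grab('wrist','w9'); p=w['pixels']; hsv=cv2.cvtColor(p,cv2.COLOR_RGB2HSV)
for y in range(120,236,4): print(y,[tuple(int(v) for v in hsv[y,x]) for x in(235,248,261,274,287)])
s=r.get_state(); M=R.from_quat(s['ee_rot']).as_matrix(); g=s['position']+.0067*M[:,2]
for d in(.0295,.0355,.0385): print(d,proj(w,g+d*M[:,0]-.019*M[:,2]).round(1), 'r16.5',proj(w,g+d*M[:,0]-.0165*M[:,2]).round(1))
```

```text
120 [(42, 14, 185), (44, 15, 185), (40, 17, 185), (39, 14, 184), (40, 17, 183)]
124 [(41, 15, 184), (41, 15, 185), (44, 15, 185), (42, 14, 183), (44, 15, 183)]
128 [(43, 16, 187), (42, 18, 187), (44, 15, 185), (44, 15, 182), (40, 17, 183)]
132 [(39, 18, 189), (43, 16, 188), (42, 14, 185), (44, 15, 182), (43, 17, 183)]
136 [(39, 18, 188), (41, 15, 187), (44, 15, 185), (38, 15, 183), (39, 14, 183)]
140 [(41, 15, 185), (44, 15, 186), (45, 14, 185), (43, 17, 184), (40, 17, 185)]
144 [(43, 17, 185), (36, 14, 183), (44, 15, 186), (43, 17, 185), (39, 14, 183)]
148 [(43, 16, 186), (37, 13, 182), (42, 14, 186), (43, 17, 185), (44, 15, 186)]
152 [(45, 14, 185), (44, 15, 186), (44, 15, 186), (42, 14, 185), (42, 17, 191)]
156 [(43, 16, 187), (39, 18, 188), (43, 16, 187), (44, 15, 186), (39, 16, 203)]
160 [(43, 16, 186), (43, 19, 190), (42, 18, 189), (45, 14, 186), (42, 16, 210)]
164 [(16, 18, 155), (19, 137, 216), (24, 119, 252), (26, 112, 255), (19, 134, 225)]
168 [(14, 17, 161), (19, 138, 220), (24, 118, 252), (26, 109, 254), (20, 137, 224)]
172 [(14, 18, 159), (19, 138, 222), (24, 118, 252), 
[... 677 characters left out ...]
 118, 253), (23, 125, 251)]
208 [(0, 0, 72), (0, 0, 77), (18, 107, 152), (17, 86, 169), (30, 4, 145)]
212 [(150, 3, 73), (30, 2, 117), (30, 3, 148), (20, 5, 149), (23, 7, 146)]
216 [(0, 0, 71), (30, 3, 79), (30, 3, 147), (20, 5, 149), (30, 4, 144)]
220 [(17, 18, 230), (30, 3, 77), (120, 3, 87), (20, 20, 155), (14, 125, 224)]
224 [(15, 8, 247), (21, 164, 211), (21, 164, 208), (29, 126, 255), (14, 126, 224)]
228 [(15, 119, 235), (21, 163, 222), (21, 164, 223), (24, 159, 246), (14, 126, 223)]
232 [(15, 16, 127), (21, 164, 222), (21, 164, 224), (22, 162, 231), (15, 20, 127)]
0.0295 [264.9 227.8] r16.5 [264.8 225.2]
0.0355 [264.9 214.6] r16.5 [264.9 212.2]
0.0385 [265.  207.8] r16.5 [264.9 205.5]
```

The brass meets the dark collar directly at row 206–207 with no gap, so the collar is on the rim. Next I'll draw the rod out along the axis.

step_arm:
  deltas:
    - [0,-0.0002,-0.0035,0.003,0,0,0]
    - [0,-0.0005,-0.0076,0.0064,0,0,0]
    - [0,-0.0005,-0.0076,0.0064,0,0,0]
    - [0,-0.0008,-0.0115,0.0096,0,0,0]
    - [0,-0.0008,-0.0115,0.0096,0,0,0]
    - [0,-0.0008,-0.0115,0.0096,0,0,0]
    - [0,-0.0008,-0.0115,0.0096,0,0,0]
    - [0,-0.0008,-0.0115,0.0096,0,0,0]
    - [0,-0.0008,-0.0115,0.0096,0,0,0]
    - [0,-0.0008,-0.0115,0.0096,0,0,0]
    - [0,-0.0008,-0.0115,0.0096,0,0,0]
    - [0,-0.0008,-0.0115,0.0096,0,0,0]
    - [0,-0.0008,-0.0115,0.0096,0,0,0]
    - [0,-0.0008,-0.0115,0.0096,0,0,0]
    - [0,-0.0008,-0.0115,0.0096,0,0,0]
    - [0,-0.0008,-0.0115,0.0096,0,0,0]
    - [0,0,0,0,0,0,0]
    - [0,0,0,0,0,0,0]

```text
t: 19.88
position: [0.5766, -0.2327, 0.3157]
ee_rot: [0.688, 0.641, -0.249, 0.234]
ft_force: [0.4, 0.3, -2.6]
finger_gap: 0.195
gripper_force: 59.5
```

```bash
python3 st.py; python3 pre.py
```

```text
t 19.88 p [ 0.5766 -0.2327  0.3157] 
q [-0.17  0.38  0.2   1.74  0.69  1.17 -0.38] F [ 0.4  0.3 -2.6] gap 0.195 gf 59.5 
toolx [ 0.055  0.765 -0.642] y [ 0.998 -0.07   0.002] -4.0 z [-0.044 -0.641 -0.766]
tip [ 0.5864 -0.0952  0.1914] out along axis 0.0663 lateral [-0.0007 -0.001  -0.0012] angle 0.0066 rotvec to fix [-0.0006  0.0022  0.0026] collar out 0.2163
```

Run:
```python
from h import *
t=load('t0'); C=np.array([(107,60),(418,120),(380,340),(65,278)])/6+[280,175]-.4
P=np.array([onz(t,c,.04) for c in C]); print(P.round(3)); c=P.mean(0); d=(P[0]+P[3]-P[1]-P[2]); print('centre',c,np.degrees(np.arctan2(d[1],d[0])))
a=np.radians(79.8); u=np.array([np.cos(a),np.sin(a)]); print('TCP for tip at centre',c[:2]-.1885*u)
```

```text
[[ 0.557 -0.165  0.04 ]
 [ 0.528 -0.332  0.04 ]
 [ 0.41  -0.313  0.04 ]
 [ 0.44  -0.144  0.04 ]]
centre [ 0.48379272 -0.23838977  0.04      ] 80.24676454563917
TCP for tip at centre [ 0.45041225 -0.42391064]
```

step_arm:
  deltas:
    - [0,-0.0106,-0.0159,0,0.058,-0.0039,0]
    - [0,-0.0106,-0.0159,-0.008,0.058,-0.0039,0]
    - [0,-0.0106,-0.0159,-0.008,0.058,-0.0039,0]
    - [0,-0.0106,-0.0159,-0.008,0.058,-0.0039,0]
    - [0,-0.0106,-0.0159,-0.008,0.058,-0.0039,0]
    - [0,-0.0106,-0.0159,-0.008,0.058,-0.0039,0]
    - [0,-0.0106,-0.0159,-0.008,0.058,-0.0039,0]
    - [0,-0.0106,-0.0159,-0.008,0.058,-0.0039,0]
    - [0,-0.0106,-0.0159,-0.008,0.058,-0.0039,0]
    - [0,-0.0106,-0.0159,-0.008,0.058,-0.0039,0]
    - [0,-0.0106,-0.0159,-0.008,0.058,-0.0039,0]
    - [0,-0.0106,-0.0159,-0.008,0.058,-0.0039,0]
    - [0,0,0,-0.008,0,0,-0.056]
    - [0,0,0,0,0,0,-0.056]
    - [0,0,0,0,0,0,0]
    - [0,0,0,0,0,0,0]
    - [0,0,0,0,0,0,0]
    - [0,0,0,0,0,0,0]
    - [0,0,0,0,0,0,0]
    - [0,0,0,0,0,0,0]

```text
t: 21.55
position: [0.4502, -0.422, 0.2193]
ee_rot: [0.767, 0.641, 0.0, 0.0]
ft_force: [-0.6, 0.0, -1.3]
finger_gap: 0.198
gripper_force: 59.4
```

```bash
python3 st.py
python3 - <<'E'
from h import *
s=r.get_state(); M=R.from_quat(s['ee_rot']).as_matrix(); g=s['position']+.0067*M[:,2]; tip=g+.1885*M[:,0]; print('tip',tip,'qvel',abs(s['qvel']).max())
w=grab('wrist','w10'); a=grab('side','s10'); t=grab('top','t10')
print('tip side/top',proj(a,tip),proj(t,tip),'level+-.1',proj(a,tip+[0,0,.0185]),proj(a,tip-[0,0,.0185]))
x,y=proj(a,tip).round().astype(int)
hsv=cv2.cvtColor(a['pixels'],cv2.COLOR_RGB2HSV)
for v in range(y-14,y+9): print(v,''.join('#' if hsv[v,u][1]<60 and hsv[v,u][2]>150 else '.' for u in range(x-22,x+22)))
hw=cv2.cvtColor(w['pixels'],cv2.COLOR_RGB2HSV); print([tuple(map(int,hw[v,261])) for v in(20,80,140,190,200,210,215,220,230,240,250)])
E
```

```text
t 21.55 p [ 0.4502 -0.422   0.2193] 
q [ 0.59  0.45  0.16  1.69 -0.08  1.01  0.6 ] F [-0.6  0.  -1.3] gap 0.198 gf 59.4 
toolx [ 0.178  0.984 -0.   ] y [ 0.984 -0.178  0.   ] -10.2 z [ 0. -0. -1.]
tip [ 0.48372671 -0.23652724  0.21259797] qvel 0.0029196375928148837
tip side/top [273.57602837 140.84995571] [329.08668372 206.70027453] level+-.1 [273.73722382 136.65131511] [273.4171003  144.98953816]
127 .............................###............
128 .............................##.............
129 ............................###.............
130 ............................##..............
131 ...........................###..............
132 ............................#...............
133 ..........................##................
134 .........................###................
135 .........................##.................
136 ........................###.................
137 .........................#..................
138 .......................###..................
139 .......................##.##................
140 ......................##..####..............
141 ......................##....####............
142 .............................#####..........
143 ...............................####........#
144 .................................####....#..
145 ...................................#####....
146 ....................................##......
147 ............................................
148 ............................................
149 ............................................
[(14, 12, 237), (18, 11, 238), (15, 11, 239), (15, 11, 240), (0, 3, 99), (0, 2, 123), (30, 2, 123), (120, 2, 122), (25, 155, 248), (30, 117, 255), (0, 11, 47)]
```

Run:
```python
from h import *
for f in('s0','s10'):
    h=cv2.cvtColor(load(f)['pixels'],cv2.COLOR_RGB2HSV); m=cv2.inRange(h,np.array((0,150,90)),np.array((8,255,255)))[255:290,220:260]
    ys,xs=np.nonzero(m); print(f,xs.mean()+220,ys.mean()+255)
r.finish_job(); print('done')
```

```text
s0 242.22549019607843 273.3333333333333
s10 242.22549019607843 273.3333333333333
the job is handed in; nothing more can be done
done
```

I handed the job in at about 22 s: I pulled the release knob fully out for over 2 s and pushed it home, seated the gauge rod's collar on the dip tube rim, drew the rod out, and am holding it level, marked side up, with its tip about 0.21 m up over the drip tray. My own measurements supported each step, but the hand-in returned no verdict.

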